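Open the guide plate of the broad brush-boring fixture

ROBOT

A 7-joint arm with a two-finger parallel gripper is mounted at the origin on the work surface. World frame = base frame: x ahead of the robot, y to its left, z up, the work surface at z = 0. Lengths are in m, angles in rad, forces in N, time in s.
With the tool pointing down it reaches from about 0.425 to 0.975 m from the base axis. Payload 16.7 kg.
Tool frame: the origin (TCP) lies at the very end of the fingers, on their centre line; the grasp point (between the pads) lies robot.grasp_offset behind it (robot.grasp_offset is the distance from the TCP to the grasp point, in m); z points along the fingers, y is the line along which they close (so a half turn about z gives the same grasp; the last joint's range is limited). The gripper opens to 85 mm and grips with 20 to 120 N. Pads are 22 mm wide; open, the fingers measure 114 mm over their backs; the gripper's body (76 mm by 85 mm) begins 54 mm behind the grasp point. The pads swing forward as they close: fully open they stand 13 mm farther back than shut.
Start: joints at [-1.393, 0.426, 0.074, 1.606, -0.034, 1.111, -0.067], TCP at [0.217, 0.639, 0.203] pointing down, gripper open.
Joint ranges: [-2.85, 2.85], [-0.5, 2.14], [-1.23, 1.37], [0.21, 2.46], [-1.02, 4.16], [0.16, 2.05], [-2.73, 2.73]. Speed limits (rad/s): [1.89, 1.89, 2.39, 2.39, 3.01, 3.01, 3.01].

INTERFACE

Orientations are given as a rotation vector (axis times angle).
In Python, from bench import observe, viewer, ticket, robot gives the robot as it stands.
- The arm moves only by the tool apply_moves, never from a script. Its arguments are lists of equal length, an entry for each row: "dp": the shift along the tool's x, y, z as a fraction of full scale, a list of three; "delta_rot": the turn, a rotation vector about the tool's x, y, z as a fraction of full scale, a list of three; "hand": the gripper's target within -1 to 1 (shut at 1, half-way at 0, fully open at -1). In form: {"dp": [[x, y, z], ...], "delta_rot": [[ax, ay, az], ...], "hand": [hand, ...]}. A call has 1 to 20 rows; each row shifts and turns the commanded pose from where the row before left it, along the tool's axes as they then stand; what a row does not reach is not made up. Full scale, the value 1, is 4 cm for a shift and 5 degrees for a turn. A row lasts 1/10 s, in which the tool goes at most 50 mm and 8.59 degrees, less where a joint would pass 70% of its speed; a pose out of reach is approached as far as the arm can. A call with a number of a shift or a turn outside -1 to 1 is refused whole. A call with a gripper value outside its range is refused whole. The fingers move at their own pace and stop on an object; the grip force is fixed at half the most. Time passes only in rows, so rows that do not move let the fingers close. It gives the time, the measured TCP pose, the force, the opening and the grip force at its end, in the units of the state.
- observe(): the state, without advancing time (a new reading comes with each control period).
- viewer.camera(name): name is "scene" or "top"; returns a dict with "img" (400x640x3 uint8, red, green, blue), "depth" (400x640 float32, m along the optical axis (not along the pixel's ray), 0 where there is no reading), "K" (3x3 intrinsics, pixels), "rvec" (rotation vector, rad) and "tvec" (3), from world to camera coordinates, as OpenCV has them. Camera axes: x right, y down, z forward; pixel columns grow to the right and rows downward; lengths in m; the calibration is good to about 2 mm. A picture is of the moment at which its call begins.
- ticket.hand_in(): hands the job in; it is judged then, once.
The state is a dict: "time_s": time; "q": joint angles; "qd": joint speeds; "tau": joint torques, N m; "tcp_pos": TCP position; "orientation": TCP orientation; "ft_force": force on the tool from outside, world axes, zero at the start; "wrist_torque": the same for the moment, N m; "grip_width": finger opening in m; "grasp_force": force on a finger pad.
Only numpy, scipy, OpenCV 4.12 (cv2) and the standard library are available. Lean on these libraries where they do the work, as an engineer would, in place of code of your own. Each camera call takes 0.05 s, during which the arm holds its last target. There are 200 camera calls.

TASK

The block in the broad boring fixture has been drilled and should come out: open that fixture. Pull the black spring plunger knob on its sliding guide plate straight up to free the plate, slide the plate fully open towards the robot's end of the fixture, and let go with the plunger dropped back down, so that it locks the plate open. Leave the narrow fixture shut.

Things in the scene. Friction and masses are not known exactly. Their poses are not given: they have to be found in the camera images.
- broad_knob (a point): Middle of the black upright cylinder knob (28 mm across, 24 mm high) on the broad fixture's plate. Plunger down: point 80 mm above the table, knob top at 92, underside 68, plate top 56, rails 58 mm; under the knob a collar 20 mm wide. Free all round. The point rides with the knob. z up; x along the fixture: the plate opens to minus x, roughly towards the robot, away from its drill holes.
- broad_plunger (a joint): Lift of this knob's plunger, m: 0 down, 0.020 its upper stop; pull to about 0.014. A spring drives it down (4 N at 0, 9 N at 0.020). Its pin stands 8 mm deep in a hole: plate locked below 0.008, free above. In between, the pin rides on a steel rail (knob held at 0.008); with the plate at 0.088 or more it drops into the open-position slot by itself.
- broad_cover (a joint): Opening of the broad fixture's aluminium guide plate, m: 0 shut, 0.100 open, at its end stop. Freed, it needs about 2.5 N and stays where left. Broad fixture: wooden block with steel side rails, 300 mm long, 136 mm wide, 50 mm high; plate shut, the knob stands 20 mm from its middle, on the robot's side.
- narrow_cover (a joint): The same for the narrow fixture, alike with an identical knob but only 80 mm wide, on the other side of the bench, left or right: 0 shut. It must stay shut.

How it is judged:
On the way:
1. the broad fixture's plunger is pulled up while its plate is still shut (value of joint broad_plunger above 0.006 m and value of joint broad_cover below 0.012 m), for 0.05 s.
At the end, for the whole second after the job is handed in: The broad fixture's guide plate is open by more than 84 mm of its 100 mm, its plunger is down again in the open-position slot (within 3 mm), and the narrow fixture's plate is shut (within 15 mm) (value of joint broad_cover above 0.084 m and value of joint broad_plunger below 0.003 m and value of joint narrow_cover below 0.015 m); the robot touches nothing.
It fails at once if the narrow fixture's plate is opened by more than 15 mm (value of joint narrow_cover above 0.015 m).
It also fails if it takes over 32 s, if anything falls off the work surface, if the arm or the gripper's body presses on something with over 40 N, if the wrist force passes 120 N, or if a joint passes its speed limit or range.

## Working session

There is one attempt and no reset: what is moved stays moved. The work goes in short steps, Python scripts to look and compute and a tool call to move; the robot and the scene stay as the last step left them, time stands still between calls to the robot, and variables do not carry over. Pictures are saved under pics/ and viewed, at most 10 in all, crops included, and the job is handed in when it is done.

Besides the shell and the picture viewer there is one more tool, called as a command line: name --argument value ..., lists and objects as JSON in quotes. apply_moves: Moves the arm, as the interface text tells. Shift numbers are shares of 4 cm and turn numbers shares of 5 degrees, none past 1 either way. Its arguments: {"type":"object","properties":{"dp":{"type":"array","items":{"type":"array","items":{"type":"number","minimum":-1,"maximum":1}}},"delta_rot":{"type":"array","items":{"type":"array","items":{"type":"number","minimum":-1,"maximum":1}}},"hand":{"type":"array","items":{"type":"number"}}},"required":["dp","delta_rot","hand"]}

```bash
mkdir -p pics; python3 - <<'E'
from bench import observe, viewer, robot
import cv2,numpy as np
for n in("scene","top"):
    c=viewer.camera(n); np.savez(f"{n}0.npz",**c); cv2.imwrite(f"pics/{n}0.png",c["img"][:,:,::-1])
    R=cv2.Rodrigues(c["rvec"])[0]; print(n,c["K"].tolist(),(-R.T@c["tvec"]).round(3),R.round(3).tolist())
o=observe(); print(o, robot.grasp_offset)
E
```

```text
scene [[366.60222799649347, 0.0, 319.3305766022756], [0.0, 366.60222799649347, 203.73694287432676], [0.0, 0.0, 1.0]] [1.116 0.219 0.444] [[-0.391, 0.92, -0.013], [0.473, 0.189, -0.86], [-0.79, -0.342, -0.51]]
top [[421.9014214350209, 0.0, 318.683194352584], [0.0, 421.9014214350209, 203.49464577422316], [0.0, 0.0, 1.0]] [0.501 0.013 0.874] [[0.026, -1.0, 0.006], [-0.99, -0.027, -0.138], [0.138, -0.002, -0.99]]
{'time_s': 0.1, 'q': array([-1.39349318,  0.42665567,  0.07384474,  1.60654003, -0.03412608,
        1.11079773, -0.06709871]), 'qd': array([ 2.81085599e-04,  4.74216875e-05, -3.49764735e-04, -2.68259549e-03,
        2.03859742e-05, -3.52092979e-04, -9.22932652e-04]), 'tau': array([ 7.08517560e-03, -9.51528311e+01,  3.77022207e+00, -4.64402032e+01,
        1.95269950e-02,  6.34168595e-03, -4.59068440e-05]), 'tcp_pos': array([0.21657192, 0.63889258, 0.2026909 ]), 'orientation': array([-5.11091163e-01, -3.09960409e+00,  1.78153779e-03]), 'ft_force': array([-0.32010245,  0.54316764, -0.72369378]), 'wrist_torque': array([-0.01803453, -0.03795105, -0.00931941]), 'grasp_force': 0.0, 'grip_width': 0.08520144696349458} 0.0187
```

View pics/scene0.png

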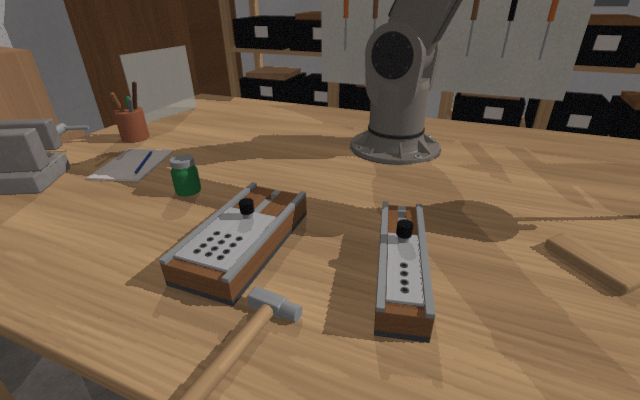

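View pics/top0.png

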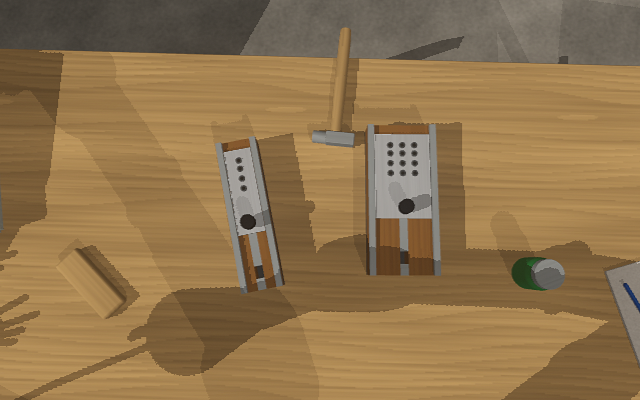

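The scene view shows the broad fixture on the left with its knob at about (246,206), and the narrow one on the right with its knob at (404,229). In the top view the broad knob is at (406,206), with rails at columns 372 and 435, and the narrow knob is at (248,222). The hammer head lies near (335,138), beside the broad fixture's far end.

```bash
cat > h.py <<'E'
import cv2,numpy as np
def P(c):
    R=cv2.Rodrigues(c["rvec"])[0]; return R,np.asarray(c["tvec"]).ravel(),c["K"]
def blob(c,px,r=16,thr=45):
    m=(c["img"].max(2)<thr).astype(np.uint8)
    m=cv2.morphologyEx(m,cv2.MORPH_OPEN,np.ones((3,3),np.uint8))
    n,l,s,ce=cv2.connectedComponentsWithStats(m)
    i=1+np.argmin(np.hypot(*(ce[1:]-px).T)); return ce[i],s[i],l==i
def ray(c,uv):
    R,t,K=P(c); d=R.T@np.linalg.inv(K)@[uv[0],uv[1],1]; return -R.T@t,d
def onplane(c,uv,z):
    o,d=ray(c,uv); return o+d*(z-o[2])/d[2]
def tri(c1,u1,c2,u2):
    (o1,d1),(o2,d2)=ray(c1,u1),ray(c2,u2); d1/=np.linalg.norm(d1); d2/=np.linalg.norm(d2)
    s=np.linalg.lstsq(np.c_[d1,-d2],o2-o1,rcond=None)[0]; a,b=o1+d1*s[0],o2+d2*s[1]
    return (a+b)/2,np.linalg.norm(a-b)
def cloud(c):
    R,t,K=P(c); v,u=np.mgrid[:400,:640]; d=c["depth"]
    X=np.stack([(u-K[0,2])/K[0,0]*d,(v-K[1,2])/K[1,1]*d,d],-1); return (X-t)@R
E
cat > a.py <<'E'
from h import *
s,t=[dict(np.load(f+"0.npz")) for f in("scene","top")]
for nm,a,b in(("broad",(246,206),(406,206)),("narrow",(404,229),(248,222))):
    ba,bb=blob(s,a),blob(t,b); print(nm,ba[0],ba[1],bb[0],bb[1],tri(s,ba[0],t,bb[0]))
    for c,m in((s,ba[2]),(t,bb[2])):
        q=cloud(c)[m&(c["depth"]>0)]; print(" depth med",np.median(q,0).round(4),"zmax",np.percentile(q[:,2],95).round(4))
        w=q[q[:,2]>.087]; print(" top face ctr",((w.max(0)+w.min(0))/2).round(4),len(w))
X=cloud(t); m=((X[...,2]>.035)&(X[...,2]<.066)&(t["depth"]>0)).astype(np.uint8)
n,l,st,ce=cv2.connectedComponentsWithStats(m)
for i in range(1,n):
    if st[i,4]>1500: print(st[i],cv2.minAreaRect(X[l==i][:,:2].astype(np.float32)),np.median(X[l==i][:,2]))
E
python3 a.py
```

```text
broad [246.00505051 206.17676768] [239 199  15  16 198] [411.68 204.44] [410 201   4   8  25] (array([ 0.61162974, -0.1612151 ,  0.07833894]), np.float64(0.009965512493325364))
 depth med [ 0.6205 -0.1492  0.085 ] zmax 0.0926
 top face ctr [ 0.6146 -0.1528  0.0902] 86
 depth med [ 0.6129 -0.163   0.0917] zmax 0.094
 top face ctr [ 0.612  -0.1623  0.0915] 24
narrow [404.18320611 228.78244275] [396 220  17  19 262] [411.68 204.44] [410 201   4   8  25] (array([0.60356064, 0.00132378, 0.13271999]), np.float64(0.30216116278496064))
 depth med [0.5846 0.1457 0.0866] zmax 0.0926
 top face ctr [0.5775 0.145  0.0901] 126
 depth med [ 0.6129 -0.163   0.0917] zmax 0.094
 top face ctr [ 0.612  -0.1623  0.0915] 24
[  366   124    75   152 10316] ((0.6308680176734924, -0.15354976058006287), (0.3005605936050415, 0.13691577315330505), 1.3724764585494995) 0.05508370721669227
[ 215  136   68  158 6117] ((0.592799186706543, 0.14953318238258362), (0.3006426692008972, 0.08047395199537277), 12.976968765258789) 0.05573011848200204
```

```bash
sed -i 's/thr=45/thr=45,/;s/thr=45,,/thr=45/;s/thr=45,)/thr=45)/' h.py; cat > b.py <<'E'
from h import *
s,t=[dict(np.load(f+"0.npz")) for f in("scene","top")]
print(t["img"][200:214,396:418].max(2))
for nm,a,b in(("broad",(246,206),(406,206)),("narrow",(404,229),(248,222))):
    ba=blob(s,a)
    for th in(50,60):
        bb=blob(t,b,thr=th); print(nm,th,bb[0],bb[1],tri(s,ba[0],t,bb[0]))
    w=cloud(t); mm=bb[2]&(w[...,2]>.085); print(cv2.minEnclosingCircle(w[mm][:,:2].astype(np.float32)),np.median(w[mm][:,2]))
E
python3 b.py
```

```text
[[150 151 151 151 153 160  91  43  41  44  43  43  43  41  40  52  96 123
  126 122 124 121]
 [150 151 153 155 132  62  37  43  45  44  46  44  45  44  43  40  36  94
  124 123 124 122]
 [151 152 155 107  48  39  44  45  45  45  45  46  46  45  43  44  40  73
  121 123 123 121]
 [150 153 131  64  38  43  44  46  44  44  44  46  45  46  43  43  43  37
  120 124 123 121]
 [150 154 134  66  43  44  46  45  46  45  44  44  45  45  45  44  42  41
   71 118 123 121]
 [153 155  89  42  43  45  45  45  46  45  45  45  45  45  44  44  42  40
   48 116 125 121]
 [153 155  79  36  45  46  45  45  45  45  46  44  45  46  45  44  43  40
   74 118 125 122]
 [166 172  89  35  43  44  45  44  45  45  46  45  44  45  45  44  44  39
   72 118 126 122]
 [166 171  97  42  40  46  47  44  45  45  44  44  45  44  44  44  44  37
   96 120 124 122]
 [165 170 120  55  39  45  45  46  46  46  45  45  45  46  45  44  42  50
  121 124 123 121]
 [163 168 145  68  36  40  46  45  45  45  46  46  44  45  45  42  35 121
  125 120 120 118]
 [163 166 171 120  53  37  41  43  45  46  45  46  44  42  39  34  92 120
  1
[... 245 characters left out ...]
199  15  15 177] (array([ 0.61104873, -0.1554437 ,  0.07827762]), np.float64(0.00046824151844657245))
broad 60 [406.11538462 205.97802198] [399 199  15  15 182] (array([ 0.61096276, -0.15543766,  0.07822047]), np.float64(0.0005850872154450882))
((0.5596386790275574, -0.07509256154298782), 0.10648419708013535) 0.09174614604808198
narrow 50 [247.82941176 221.5       ] [241 215  15  14 170] (array([0.57313422, 0.14441764, 0.07800075]), np.float64(0.00019318362158805654))
narrow 60 [247.79768786 221.46242775] [241 215  15  14 173] (array([0.57320382, 0.14444981, 0.07805427]), np.float64(0.00023865786514168052))
((0.5726766586303711, 0.14417462050914764), 0.013389596715569496) 0.09192372154706333
```

apply_moves --dp '[[0,0,0],[0,0,0],[0,0,0],[0,0,0],[0,0,0]]' --delta_rot '[[0,0,-1],[0,0,-1],[0,0,-1],[0,0,-1],[0,0,-0.04]]' --hand '[-1,-1,-1,-1,-1]'

```text
time_s: 0.6
tcp_pos: [0.2167, 0.639, 0.2029]
orientation: [0.043, -3.141, 0.001]
ft_force: [-0.0, -1.5, 0.3]
grip_width: 0.0854
grasp_force: 0.0
```

The knob triangulates to (0.611, -0.155, 0.078), which fits the given 0.080. The fixture measures 0.300 x 0.137 m with its axis at 1.4°, and the knob stands 20 mm from its middle. All of that matches the text.

apply_moves --dp '[[-0.6,-0.9,0],[-0.6,-0.9,0],[-0.6,-0.9,0],[-0.6,-0.9,0],[-0.6,-0.9,0],[-0.6,-0.9,0],[-0.6,-0.9,0],[-0.6,-0.9,0],[-0.6,-0.9,0],[-0.6,-0.9,0],[-0.6,-0.9,0],[-0.6,-0.9,0],[-0.6,-0.9,0],[-0.6,-0.9,0],[0,-1,0],[0,-1,0],[0,-1,0],[0,-1,0],[0,-0.6,0],[0,0,0]]' --delta_rot '[[0,0,0],[0,0,0],[0,0,0],[0,0,0],[0,0,0],[0,0,0],[0,0,0],[0,0,0],[0,0,0],[0,0,0],[0,0,0],[0,0,0],[0,0,0],[0,0,0],[0,0,0],[0,0,0],[0,0,0],[0,0,0],[0,0,0],[0,0,0]]' --hand '[-1,-1,-1,-1,-1,-1,-1,-1,-1,-1,-1,-1,-1,-1,-1,-1,-1,-1,-1,-1]'

```text
time_s: 2.6
tcp_pos: [0.5699, -0.0441, 0.2035]
orientation: [-0.028, 3.141, -0.002]
ft_force: [0.1, -0.1, 1.1]
grip_width: 0.0856
grasp_force: 0.0
```

apply_moves --dp '[[-0.33,-0.93,0],[-0.33,-0.93,0],[-0.32,-0.93,0],[0,0,0.7],[0,0,0.7],[0,0,0.6],[0,0,0]]' --delta_rot '[[0,0,-0.07],[0,0,0],[0,0,0],[0,0,0],[0,0,0],[0,0,0],[0,0,0]]' --hand '[-1,-1,-1,-1,-1,-1,-1]'

```text
time_s: 3.3
tcp_pos: [0.611, -0.1491, 0.1202]
orientation: [0.048, -3.136, -0.001]
ft_force: [-0.7, 0.7, -0.7]
grip_width: 0.0856
grasp_force: 0.0
```

```bash
python3 - <<'E'
from bench import observe, viewer
import cv2
c=viewer.camera("scene"); cv2.imwrite("pics/s1.png",cv2.resize(c["img"][100:300,120:360,::-1],None,fx=3,fy=3))
o=observe(); print(o["tcp_pos"],o["orientation"],o["q"])
E
```

```text
[ 0.61203652 -0.14954012  0.12229184] [ 4.82670229e-02 -3.13849980e+00 -4.60924265e-04] [-0.14880529  0.45670232  0.37758182  1.79990038 -0.20448209  0.92615147
  1.91915139]
```

View pics/s1.png

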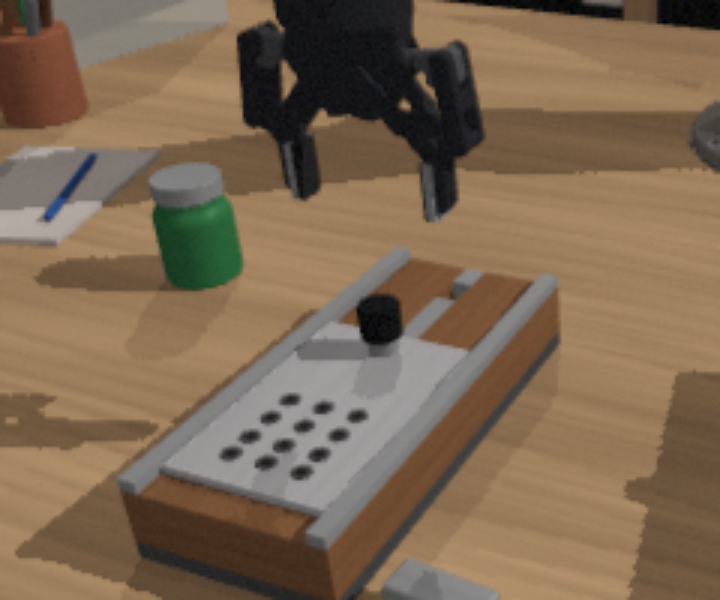

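The picture shows the open fingers straddling the knob (crop 380,318) from above, with nothing in the way. The TCP sits about 5 mm too far to +y. I'll correct that and go down.

apply_moves --dp '[[0,-0.14,0],[0,0,0.5],[0,0,0.5],[0,0,0.42],[0,0,0],[0,0,0],[0,0,0]]' --delta_rot '[[0,0,0.07],[0,0,0],[0,0,0],[0,0,0],[0,0,0],[0,0,0],[0,0,0]]' --hand '[-1,-1,-1,-1,-1,-1,-1]'

```text
time_s: 4.05
tcp_pos: [0.6139, -0.1562, 0.0682]
orientation: [-0.04, 3.139, -0.001]
ft_force: [-0.5, 0.1, 1.0]
grip_width: 0.0854
grasp_force: 0.0
```

```bash
python3 - <<'E'
from bench import observe, viewer
import cv2
c=viewer.camera("scene"); cv2.imwrite("pics/s2.png",cv2.resize(c["img"][140:260,170:330,::-1],None,fx=4,fy=4))
for i in range(3):
    viewer.camera("top"); o=observe(); print(o["tcp_pos"],o["orientation"],o["ft_force"])
E
```

```text
[ 0.61366437 -0.15603024  0.06779091] [-4.01461330e-02  3.13960912e+00 -2.63364196e-04] [ 0.35002086 -0.44639962  0.29402359]
[ 0.61350499 -0.15596695  0.06754671] [-4.02744266e-02  3.13994732e+00 -1.99826854e-04] [-0.40222399 -0.3454596   0.10533846]
[ 0.61335109 -0.15590676  0.06730773] [-4.04048363e-02  3.14028223e+00 -1.34074592e-04] [-0.22171641  1.00337437  0.31896714]
```

View pics/s2.png

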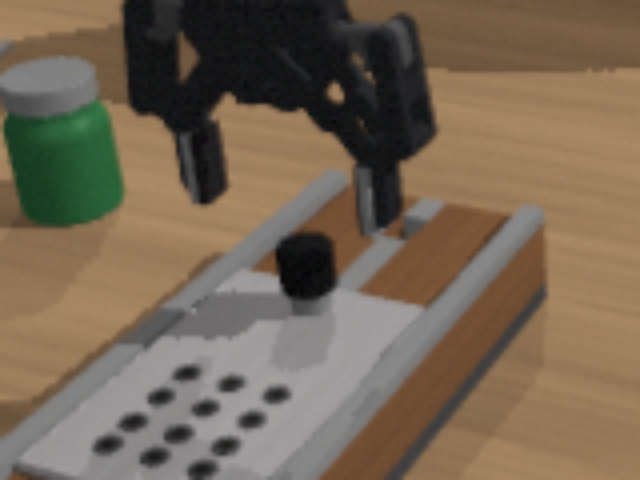

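The fingertips (crop 205,200 and 375,235) look higher or farther back than the knob (306,265). I'll measure them in depth before closing.

```bash
python3 - <<'E'
from bench import observe, viewer
from h import *
for n in("scene","top"):
    c=viewer.camera(n); np.savez(n+"2.npz",**c); X=cloud(c); ok=(c["depth"]>0)
    for nm,ylo,yhi in(("L",-.135,-.08),("R",-.235,-.175)):
        m=ok&(X[...,0]>.54)&(X[...,0]<.68)&(X[...,1]>ylo)&(X[...,1]<yhi)&(X[...,2]>.066)&(X[...,2]<.12)
        q=X[m]
        if len(q)<5: print(n,nm,len(q)); continue
        print(n,nm,len(q),"min",q.min(0).round(3),"max",q.max(0).round(3),"low", np.percentile(q[:,2],3).round(3), "x med",np.median(q[:,0]).round(3))
c=dict(np.load("scene2.npz")); X=cloud(c)
for v,u in((190,219),(188,221),(183,221),(196,264),(193,264),(188,264),(202,246)): print(u,v,X[v,u].round(4),c["img"][v,u])
R,t,K=P(c)
print(cv2.projectPoints(np.array([[.6135,-.156,.067],[.6135,-.156,.08],[.6135,-.113,.08],[.6135,-.199,.08]]),c["rvec"],c["tvec"],K,None)[0].reshape(-1,2))
print(observe()["tcp_pos"],observe()["time_s"])
E
```

```text
scene L 40 min [ 0.607 -0.113  0.11 ] max [ 0.625 -0.1    0.12 ] low 0.11 x med 0.62
scene R 50 min [ 0.605 -0.211  0.108] max [ 0.627 -0.198  0.12 ] low 0.109 x med 0.619
top L 8 min [ 0.6   -0.112  0.115] max [ 0.605 -0.102  0.12 ] low 0.115 x med 0.601
top R 0
219 190 [ 0.6246 -0.2032  0.1114] [74 73 73]
221 188 [ 0.6229 -0.1991  0.1157] [15 15 18]
221 183 [ 0.6204 -0.1992  0.1252] [17 19 19]
264 196 [ 0.6184 -0.1073  0.1149] [40 42 43]
264 193 [ 0.6208 -0.1051  0.1229] [23 26 28]
264 188 [ 0.6199 -0.1046  0.1329] [21 23 22]
246 202 [ 0.6165 -0.1504  0.0918] [14 12 11]
[[245.85647526 211.68035525]
 [245.08660637 205.98425453]
 [264.36702489 210.31461628]
 [226.58834135 201.82956364]]
[ 0.61311554 -0.15589945  0.06690791] 4.35
```

The visible tips stand at z≈0.109, well above what the TCP reading (0.067) implies even with the 13 mm open-finger offset. I'll half-close above the knob, whose top is at 0.092, and measure the tips again.

apply_moves --dp '[[0,0,0],[0,0,0],[0,0,0],[0,0,0],[0,0,0],[0,0,0]]' --delta_rot '[[0,0,0],[0,0,0],[0,0,0],[0,0,0],[0,0,0],[0,0,0]]' --hand '[0,0,0,0,0,0]'

```text
time_s: 4.95
tcp_pos: [0.6129, -0.1559, 0.0665]
orientation: [0.04, -3.141, 0.0]
ft_force: [-0.4, -0.2, -0.8]
grip_width: 0.0432
grasp_force: 0.0
```

```bash
cat > tips.py <<'E'
from bench import observe, viewer
from h import *
import sys
c=viewer.camera("scene"); X=cloud(c); ok=(c["depth"]>0); o=observe()
cv2.imwrite(sys.argv[1],cv2.resize(c["img"][140:260,170:330,::-1],None,fx=4,fy=4))
p=o["tcp_pos"]; zt=float(sys.argv[2])
m=ok&(abs(X[...,0]-p[0])<.03)&(abs(X[...,1]-p[1])<.06)&(X[...,2]>zt)&(X[...,2]<.14)
for s in(1,-1):
    q=X[m&((X[...,1]-p[1])*s>.012)]
    print(s,len(q),"lowest",np.sort(q[:,2])[:6].round(3),"x",np.percentile(q[:,0],[5,95]).round(3),"y",np.percentile(q[:,1],[5,95]).round(3))
print(p,o["orientation"],o["ft_force"],o["grip_width"],o["grasp_force"],o["time_s"])
E
python3 tips.py pics/s3.png .062
```

```text
1 248 lowest [0.069 0.069 0.07  0.071 0.071 0.071] x [0.609 0.625] y [-0.142 -0.121]
-1 232 lowest [0.096 0.096 0.097 0.097 0.098 0.098] x [0.605 0.626] y [-0.189 -0.177]
[ 0.61291655 -0.15587011  0.06649356] [ 4.03460042e-02 -3.14123905e+00 -7.89727250e-07] [-0.04798239 -0.52100774 -0.05722102] 0.04262758648623545 0.0 5.0
```

View pics/s3.png

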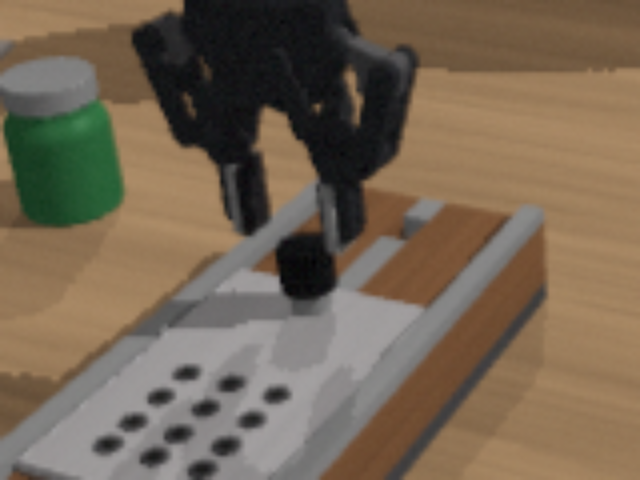

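Half-closed (43 mm), the fingertips stand at about z=0.096, still above the knob top and centred on it in y. So the reported TCP height doesn't match what the camera shows. I'll trust the camera and go down in two stages, watching the force.

apply_moves --dp '[[0,0,0.1],[0,0,0.1],[0,0,0.15],[0,0,0],[0,0,0]]' --delta_rot '[[0,0,0],[0,0,0],[0,0,0],[0,0,0],[0,0,0]]' --hand '[0,0,0,0,0]'

```text
time_s: 5.5
tcp_pos: [0.6128, -0.1559, 0.0522]
orientation: [0.04, -3.141, 0.0]
ft_force: [0.4, 0.1, 0.3]
grip_width: 0.0427
grasp_force: 0.0
```

```bash
python3 tips.py pics/s4.png .062
```

```text
1 389 lowest [0.07  0.07  0.07  0.07  0.071 0.071] x [0.605 0.625] y [-0.142 -0.103]
-1 372 lowest [0.082 0.083 0.083 0.084 0.084 0.084] x [0.605 0.627] y [-0.204 -0.177]
[ 0.61293663 -0.15594858  0.0524528 ] [ 4.02661722e-02 -3.14116421e+00  1.26514638e-04] [-0.03022774  0.44503528  0.19947826] 0.04277301404428681 0.0 5.55
```

View pics/s4.png

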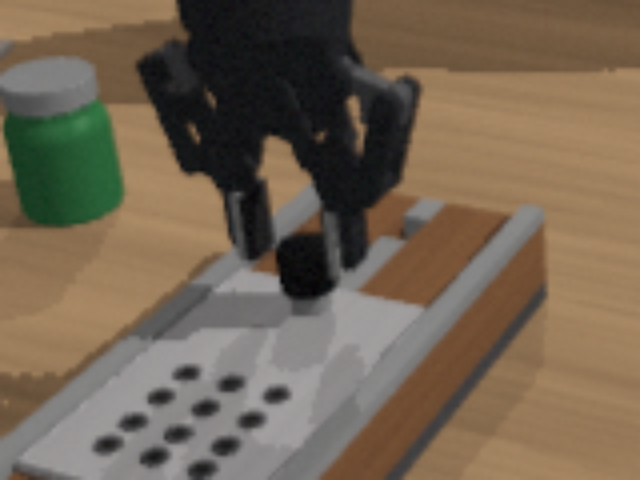

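The fingers now straddle the knob (305,265) with their tips at z≈0.082 and no contact force. I'll go down another 14 mm and close.

apply_moves --dp '[[0,0,0.12],[0,0,0.12],[0,0,0.11],[0,0,0],[0,0,0],[0,0,0],[0,0,0],[0,0,0],[0,0,0]]' --delta_rot '[[0,0,0],[0,0,0],[0,0,0],[0,0,0],[0,0,0],[0,0,0],[0,0,0],[0,0,0],[0,0,0]]' --hand '[0,0,0,0,1,1,1,1,1]'

```text
time_s: 6.45
tcp_pos: [0.6129, -0.1545, 0.0389]
orientation: [0.042, -3.141, -0.002]
ft_force: [-3.8, 6.1, 7.0]
grip_width: 0.0259
grasp_force: 58.5
```

```bash
python3 tips.py pics/s5.png .060
```

```text
1 505 lowest [0.069 0.069 0.069 0.07  0.071 0.071] x [0.603 0.628] y [-0.14  -0.105]
-1 456 lowest [0.068 0.068 0.069 0.069 0.07  0.07 ] x [0.606 0.628] y [-0.202 -0.167]
[ 0.61286702 -0.15454797  0.03886278] [ 4.16958311e-02 -3.14091339e+00 -2.34945550e-03] [-3.03485863  6.12274494  5.79329813] 0.026428015029582055 58.54263424873352 6.5
```

View pics/s5.png

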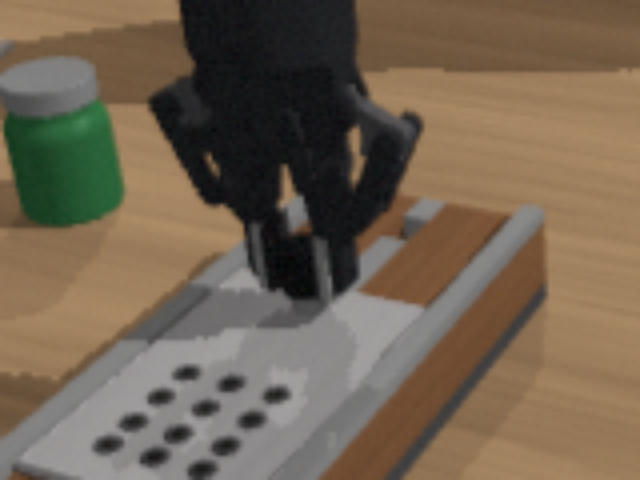

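The fingers hold the knob (26 mm opening, 58 N), with the pads at knob height. Now I lift 14 mm.

apply_moves --dp '[[0,0,-0.12],[0,0,-0.12],[0,0,-0.12],[0,0,0],[0,0,0],[0,0,0]]' --delta_rot '[[0,0,0],[0,0,0],[0,0,0],[0,0,0],[0,0,0],[0,0,0]]' --hand '[1,1,1,1,1,1]'

```text
time_s: 7.1
tcp_pos: [0.6127, -0.1545, 0.0524]
orientation: [0.042, -3.14, -0.002]
ft_force: [1.3, 5.3, -7.7]
grip_width: 0.0261
grasp_force: 59.4
```

The downward force of 7.7 N matches the spring at 14 mm lift, so the plunger is up. Next I slide the plate.

apply_moves --dp '[[0.1,0,0],[0.2,0,0],[0.2,0,0],[0.2,0,0],[0.2,0,0],[0.2,0,0],[0,0,0]]' --delta_rot '[[0,0,0],[0,0,0],[0,0,0],[0,0,0],[0,0,0],[0,0,0],[0,0,0]]' --hand '[1,1,1,1,1,1,1]'

```text
time_s: 7.8
tcp_pos: [0.5675, -0.1556, 0.0524]
orientation: [0.042, -3.139, -0.003]
ft_force: [-2.9, 5.8, -8.3]
grip_width: 0.0262
grasp_force: 59.5
```

apply_moves --dp '[[0.2,0,0],[0.2,0,0],[0.2,0,0],[0.2,0,0],[0.2,0,0],[0.2,0,0],[0.1,0,0],[0,0,0],[0,0,0]]' --delta_rot '[[0,0,0],[0,0,0],[0,0,0],[0,0,0],[0,0,0],[0,0,0],[0,0,0],[0,0,0],[0,0,0]]' --hand '[1,1,1,1,1,1,1,1,1]'

```text
time_s: 8.7
tcp_pos: [0.5159, -0.1568, 0.0524]
orientation: [0.042, -3.139, -0.003]
ft_force: [-1.5, 7.1, -7.5]
grip_width: 0.0262
grasp_force: 59.8
```

The knob has travelled 97 mm. Now I lower the plunger and release.

apply_moves --dp '[[0,0,0.12],[0,0,0.12],[0,0,0.1],[0,0,0],[0,0,0],[0,0,0],[0,0,0],[0,0,0],[0,0,0]]' --delta_rot '[[0,0,0],[0,0,0],[0,0,0],[0,0,0],[0,0,0],[0,0,0],[0,0,0],[0,0,0],[0,0,0]]' --hand '[1,1,1,1,1,0,0,0,0]'

```text
time_s: 9.6
tcp_pos: [0.5171, -0.1586, 0.0395]
orientation: [-0.04, 3.141, -0.0]
ft_force: [-0.2, 0.7, -0.0]
grip_width: 0.0428
grasp_force: 0.0
```

apply_moves --dp '[[0,0,-0.2],[0,0,-0.5],[0,0,-1],[0,0,-1],[0,0,-1],[0,0,0],[0,0,0]]' --delta_rot '[[0,0,0],[0,0,0],[0,0,0],[0,0,0],[0,0,0],[0,0,0],[0,0,0]]' --hand '[0,0,0,0,0,0,0]'

```text
time_s: 10.3
tcp_pos: [0.5174, -0.1584, 0.1887]
orientation: [-0.04, 3.139, 0.0]
ft_force: [0.4, 0.7, -0.9]
grip_width: 0.0426
grasp_force: 0.0
```

```bash
python3 - <<'E'
from bench import observe, viewer
from h import *
c=viewer.camera("scene"); X=cloud(c); cv2.imwrite("pics/s6.png",c["img"][:,:,::-1])
m=(c["depth"]>0)&(abs(X[...,0]-.514)<.03)&(abs(X[...,1]+.157)<.03)&(X[...,2]>.075)&(X[...,2]<.115)
q=X[m]; print(len(q),np.percentile(q[:,2],[50,90,99]),(q.min(0)+q.max(0))/2)
m2=m&(X[...,2]>np.percentile(q[:,2],90)-.004); w=X[m2]; print((w.min(0)+w.max(0))/2,len(w))
o=observe(); print(o["tcp_pos"],o["ft_force"],o["time_s"])
E
```

```text
144 [0.08840081 0.09236075 0.09296691] [ 0.51653693 -0.15545007  0.08409187]
[ 0.5158514  -0.1555838   0.09082627] 72
[ 0.51682731 -0.15826644  0.18759649] [-0.08872068 -0.1946486  -0.2919446 ] 10.35
```

View pics/s6.png

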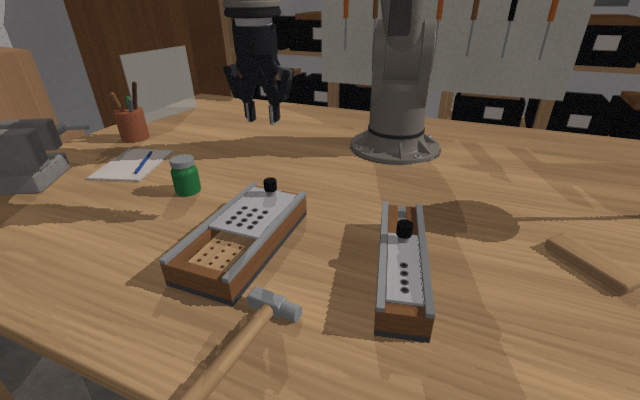

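The picture shows the plate open with the block uncovered. The broad knob is at (270,185) with its top at 0.092, so the plunger is down, and it has moved about 98 mm. The narrow knob is unmoved at (404,229), and the gripper is clear.

```bash
python3 -c "
from bench import ticket
print(ticket.hand_in())"
```

```text
the job is handed in; nothing more can be done
None
```

The job is handed in, with no verdict returned: the broad plate is open about 98 mm by camera with its plunger back down in the open slot, the narrow fixture is shut, and the gripper was clear at about 10 s on the clock.

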